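# Unlock the clear case and hold the bolt back

### The job

Take the green-headed key out of its wooden rest, push it down fully home into the lock of the clear case with its bit lined up with the notch of the keyhole (work it past the sticky pins), then turn it a quarter turn clockwise as seen from above. The lock springs back, so finish while still gripping the key and holding it turned, so that the bolt stays drawn back and I can slide the lid. Leave the blue key and the other things on the crate where they are.

Things in the scene. Friction and masses are not known exactly. Their poses are not given: they have to be found in the camera images.
- green_key: The key to use, upright with its head up in a wooden rest. Origin: centre of the underside of its steel collar (26 mm across, 4 mm thick), which sits on the rest. z up through the head, x towards the bit. Stem 10 mm across, tapering to a blunt nose at z = -29 mm. 40 to 85 g. Lift it at least 35 mm to clear the rest.
- green_head (a point): Centre of the key's green plastic head, 25 mm above the key's origin: 36 mm along the key's x, 10 mm thick along y, 42 mm tall; pinch it across the 10 mm. A white band marks its +x end, on the side of the bit.
- green_bit (a point): Outer end of the key's bit: one steel fin on the +x side only, reaching 15 mm from the stem's axis, 6 mm thick, 9 to 21 mm below the collar's underside, lower edge rounded.
- green_rest: Fixed light wooden block 75 x 60 x 45 mm on the crate that holds the green key in a 35 x 14 mm slot along its x; origin under its centre. The key has a little play in it, up to 0.3 rad of yaw.
- keyhole (a point): Centre of the keyhole at the lock's upper face. z up, x towards the notch for the bit. The hole is 14 mm square, its notch 10 mm wide out to x = 17.5 mm, through a 6 mm plate. The key goes straight down, its x along this x, until its collar lies on the plate (key origin at this point): only then can it turn. Sticky pins resist the last 6 mm: 3 to 15 N of push with a small wiggle passes them.
- lockcase: Fixed clear case and its lock; origin on the crate 50 mm under the keyhole, axes as the keyhole's. Lock: steel, 64 x 64 x 50 mm, green border, white mark at the notch. The clear case (140 x 110 mm) lies beyond it at x = 34 to 174 mm; lid top 59 mm high, catch up to 71 mm at x = 56, y = 26 mm. A steel bolt 8 mm high lies on the lock at y = 26 mm, x = 33 to 57 mm.
- plug (a joint): Turn of the lock's inner plug about the vertical keyhole axis, rad: 0 at rest, growing clockwise from above, stop at 1.65. The key's bit turns it with 0.15 to 0.4 rad of play, so a quarter turn of the key gives 1.2 to 1.4. Its spring (0.035 rising to 0.12 N m) turns it back if the key is let go. It draws the bolt back from the lid's catch by about 10 mm.
- blue_key: Bystander: key of the same size with a blue head and fins on both sides, does not fit; upright in its own wooden rest like the green one's. Origin and axes as for the green key.
- cup: Bystander: steel cup, 72 mm across, 85 mm high; origin under its centre.
- ring: Bystander: red silicone ring lying flat, 72 mm across, 16 mm high; origin under its centre.
- exerciser: Bystander: chrome finger exerciser with four plungers, 30 x 78 x 58 mm; origin under its centre.
- massager: Bystander: wooden massager on four balls, about 84 x 72 x 70 mm; origin under its centre. The orange crate under all these things is fixed: top 160 mm above the table, x 0.39 to 0.81 m, y -0.42 to 0.42 m.
- flask: Bystander: blue bottle, 60 mm across, 150 mm high; origin under its centre.
Things that resemble listed ones, but are neither listed nor needed, are in the scene too. There is more than one size of the green_key; the one meant has the size given above.

How it is judged:
By the outcome, as a careful person would: the job done as asked, in the order asked, and still so for the second after the job is handed in, while the arm keeps its last pose, push and grip.
It also fails if it takes over 54 s, if anything falls off the work surface, if the arm or the gripper's body presses on something with over 40 N, if the wrist force passes 120 N, or if a joint passes its speed limit or range.

### The arm

A 6-joint arm with a two-finger parallel gripper is mounted at the origin on the work surface. World frame = base frame: x ahead of the robot, y to its left, z up, the work surface at z = 0. Lengths are in m, angles in rad, forces in N, time in s.
With the tool pointing down it reaches from about 0.3 to 0.85 m from the base axis. Payload 4.2 kg.
Tool frame: the origin (TCP) lies midway between the tips of the shut fingers; the grasp point (between the pads) lies 19 mm behind it (grip_point_offset is the distance from the TCP to the grasp point, in m); z points along the fingers, y is the line along which they close (so a half turn about z gives the same grasp; the last joint's range is limited). The gripper opens to 91 mm and grips with 3 to 60 N. Pads are 32 mm wide; open, the fingers measure 118 mm over their backs; the gripper's body (76 mm by 178 mm) begins 60 mm behind the grasp point.
Start: joints at [1.308, 0.32, 1.565, -0, 1.257, -0.02], TCP at [0.138, 0.558, 0.214] pointing down, gripper open.
Joint ranges: [-3.11, 3.11], [-0.84, 2.01], [0.21, 2.61], [-1.34, 4.49], [0.05, 2.63], [-2.56, 2.56]. Speed limits (rad/s): [2.57, 2.57, 3.14, 3.14, 3.14, 3.14].

### API

Orientations are given as a unit quaternion [x, y, z, w].
In Python, from bench import * gives the robot as it stands.
- The arm moves only by the shell command python3 -m creep 'ROWS' [FORCE]. ROWS is a JSON object whose one key "deltas" holds a list of rows, each an object with "gripper": the finger opening in mm, from 0 to 91.2; "linear": the shift along the tool's x, y, z in mm, a list of three; "roll": the turn about the tool's z in degrees. A call has 1 to 20 rows; each row is the pose to reach, as a shift and turn from the pose commanded when the call began, along the tool's axes at that moment; what a row does not reach only later rows make up. A row lasts 1/10 s, in which the tool goes at most 50 mm and 8.59 degrees, less where a joint would pass 70% of its speed; a pose out of reach is approached as far as the arm can. A call with a gripper value outside its range is refused whole. The fingers move at their own pace and stop on an object; FORCE is the grip in N (left out, the last holds). Time passes only in rows, so rows that repeat a pose let the fingers close. It gives the time, the measured TCP pose, the force, the opening and the grip force at its end, in the units of the state.
- state(): the state, without advancing time (a new reading comes with each control period).
- grab_frame(name): name is "scene" or "top" or "wrist"; returns the picture (480x640x3 uint8, red, green, blue); there is no depth.
- camera_params(name): a dict with "vfov" (degrees; the focal length in pixels is half the picture's height over the tangent of half this angle, whatever the lens; pixels are square), "cx", "cy" (the principal point, pixels), "distortion" ([k1, k2, p1, p2, k3] as OpenCV has them; the pictures are not rectified), "rvec" (rotation vector, rad) and "tvec" (3), from world to camera coordinates, as OpenCV has them. Camera axes: x right, y down, z forward; pixel columns grow to the right and rows downward; lengths in m; the calibration is good to about 2 mm. A picture is of the moment at which its call begins: read the wrist's pose just before it. camera_params takes no time and is no camera call; for the wrist camera it gives the pose at the moment of the call.
- hand_in(): hands the job in; it is judged then, once.
The state is a dict: "time": time; "q": joint angles; "dq": joint speeds; "joint_torque": joint torques, N m; "tool_pos": TCP position; "ee_rot": TCP orientation; "ft_force": force on the tool from outside, world axes, zero at the start; "wrist_torque": the same for the moment, N m; "gripper_width": opening from 0.0 (shut) to 1.0 (fully open); "grip_force": force on a finger pad.
Only numpy, scipy, OpenCV 4.12 (cv2) and the standard library are available. Lean on these libraries where they do the work, as an engineer would, in place of code of your own. Each camera call takes 0.05 s, during which the arm holds its last target. There are 200 camera calls.

## Working session

There is one attempt and no reset: what is moved stays moved. The work goes in short steps, Python scripts to look and compute and a shell command to move; the robot and the scene stay as the last step left them, time stands still between calls to the robot, and variables do not carry over. Pictures are saved under pics/ and viewed, at most 10 in all, crops included, and the job is handed in when it is done.

```bash
ls; mkdir -p pics; python3 - <<'E'
from bench import *
import cv2, numpy as np
s=state(); print({k:np.round(v,3).tolist() for k,v in s.items()})
for n in("scene","top"):
    im=grab_frame(n); cv2.imwrite(f"pics/{n}0.png",im[:,:,::-1]); p=camera_params(n); print(n,p)
print(camera_params("wrist"))
E
```

```text
pics
{'time': 0.0, 'q': [1.308, 0.32, 1.566, -0.0, 1.257, -0.02], 'dq': [0.0, -0.001, -0.0, -0.001, -0.0, -0.0], 'joint_torque': [-0.001, -41.247, -23.197, 0.073, 0.046, -0.0], 'tool_pos': [0.138, 0.558, 0.213], 'ee_rot': [0.121, 0.993, -0.001, -0.0], 'ft_force': [-0.604, -0.234, -0.991], 'wrist_torque': [-0.005, 0.043, -0.003], 'grip_force': 0.0, 'gripper_width': 1.001}
scene {'vfov': 54.350170153493394, 'cx': 321.1662079670208, 'cy': 233.25330546426443, 'distortion': array([-0.07123404,  0.        ,  0.        ,  0.        ,  0.        ]), 'rvec': array([ 0.60139473,  2.71658345, -1.04208223]), 'tvec': array([ 0.48284902, -0.0617737 ,  1.18497543])}
top {'vfov': 54.41235982256577, 'cx': 322.3675903173676, 'cy': 238.2379610680727, 'distortion': array([-0.06400181,  0.        ,  0.        ,  0.        ,  0.        ]), 'rvec': array([ 2.01598547, -2.18806001,  0.24889513]), 'tvec': array([0.05049296, 0.54960016, 0.91039174])}
{'vfov': 65.73934603535442, 'cx': 319.49537357775296, 'cy': 236.66162051596135, 'distortion': array([0.02346282, 0.        , 0.        , 0.        , 0.        ]), 'rvec': array([-2.27895648, -1.78353373, -0.26681356]), 'tvec': array([-0.5745216 , -0.03305379,  0.39195522])}
```

View pics/top0.png

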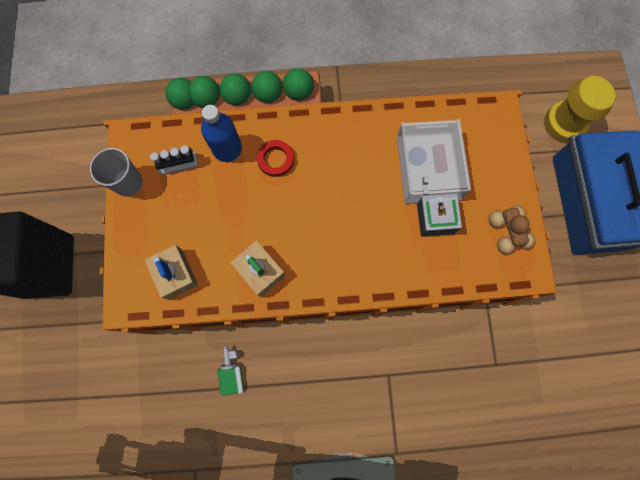

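View pics/scene0.png

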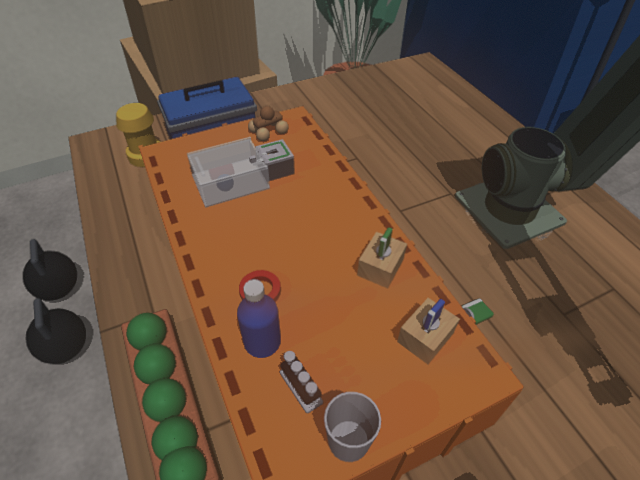

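The top view shows these candidates for the green key:
- The green-headed key upright in a rest at (255,265).
- A larger green key lying on the table at (230,378), which is a decoy.
- The blue key in its rest at (163,270).

The lock is at (441,211), with its notch mark towards the case. In the scene view the green key is at (385,240) and the lock at (275,155). I choose the upright green one and will check it in a crop.

```bash
cat > h.py <<'E'
from bench import *
import cv2, numpy as np
def K(p):
    f=240/np.tan(np.radians(p["vfov"]/2)); return np.array([[f,0,p["cx"]],[0,f,p["cy"]],[0,0,1.]])
def ray(p,uv):
    n=cv2.undistortPoints(np.array(uv,float).reshape(-1,1,2),K(p),p["distortion"]).reshape(-1,2)
    R=cv2.Rodrigues(p["rvec"])[0]; d=np.c_[n,np.ones(len(n))]@R
    return -R.T@p["tvec"], d/np.linalg.norm(d,axis=1)[:,None]
def plane(p,uv,z):
    o,d=ray(p,uv); return o+d*((z-o[2])/d[:,2])[:,None]
def tri(obs):  # [(p,uv)...] -> point, residual
    A=np.zeros((3,3));b=np.zeros(3);L=[]
    for p,uv in obs:
        o,d=ray(p,uv);M=np.eye(3)-np.outer(d[0],d[0]);A+=M;b+=M@o;L.append((o,M))
    x=np.linalg.solve(A,b); return x,[np.linalg.norm(M@(x-o)) for o,M in L]
def proj(p,X): return cv2.projectPoints(np.array(X,float).reshape(-1,1,3),p["rvec"],p["tvec"],K(p),p["distortion"])[0].reshape(-1,2)
def green(im):
    h=cv2.cvtColor(im,cv2.COLOR_RGB2HSV); return cv2.inRange(h,(50,90,40),(85,255,255))
def blobs(m,a=15):
    c,_=cv2.findContours(m,cv2.RETR_EXTERNAL,cv2.CHAIN_APPROX_NONE); return [k for k in c if cv2.contourArea(k)>a]
E
python3 - <<'E'
from h import *
o={}
for n in("scene","top"):
    im=cv2.imread(f"pics/{n}0.png")[:,:,::-1].copy(); p=camera_params(n)
    for k in blobs(green(im)):
        m=cv2.moments(k); r=cv2.minAreaRect(k); print(n,m['m10']/m['m00'],m['m01']/m['m00'],np.round(r[0],1),np.round(r[1],1),r[2])
ims=[]
for n,(u,v) in(("top",(255,267)),("top",(441,205)),("scene",(383,252)),("scene",(272,158))):
    im=cv2.imread(f"pics/{n}0.png"); ims.append(cv2.resize(im[v-37:v+38,u-50:u+50],(400,300),interpolation=cv2.INTER_CUBIC))
cv2.imwrite("pics/c0.png",np.vstack([np.hstack(ims[:2]),np.hstack(ims[2:])]))
E
```

```text
scene 164.1434095303082 402.27345615830774 [164.1 398.1] [175.4  46.3] 75.96376037597656
scene 481.0263157894737 311.65384615384613 [481.2 310.9] [17.3 18.7] 64.98310089111328
scene 387.42786069651737 232.3681592039801 [387.4 232.5] [ 4.3 10.5] 30.963756561279297
top 227.32100340136054 381.31930272108843 [227.3 380.9] [26.2 17.1] 81.8698959350586
top 255.33522727272728 265.54545454545456 [255.4 265.7] [19.7  5.4] 50.194427490234375
top 442.0860655737705 216.18715846994536 [441.6 213.2] [24.8 29.9] 85.60128784179688
top 222.21237287115602 89.74351567671661 [223.5  89.7] [ 31.4 115.7] 85.03025817871094
top 297.7958656330749 83.90368804322293 [298.  84.] [30. 30.] 90.0
```

View pics/c0.png

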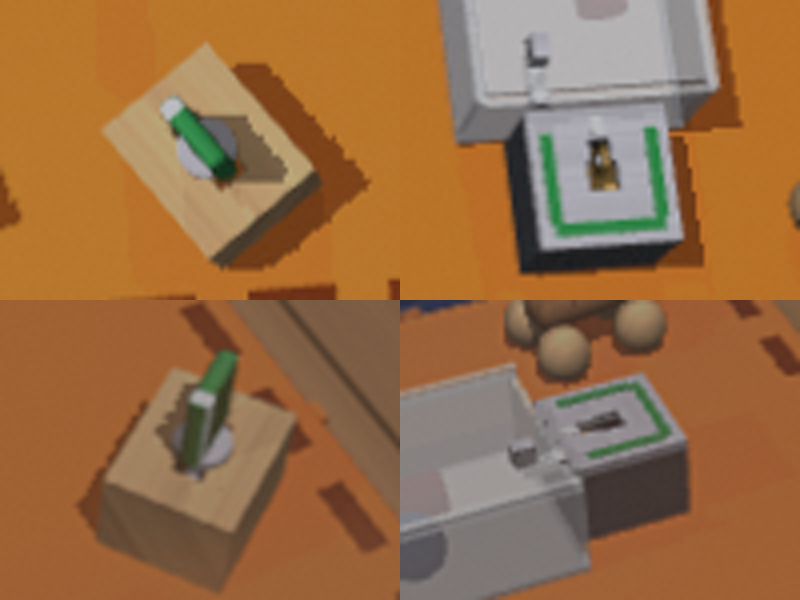

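The crop shows the right key: upright in the rest, steel collar, and a white band at its upper-left end at top px (248,257). The lock's notch and white mark face the case, at about (449,191) in the top view.

```bash
python3 - <<'E'
from h import *
t=camera_params("top");s=camera_params("scene")
f=lambda c,u0,v0:[u0-50+c[0]/4,v0-37+c[1]/4]
T=lambda c:f(c,255,267); TL=lambda c:f((c[0]-400,c[1]),441,205)
S=lambda c:f((c[0],c[1]-300),383,252); SL=lambda c:f((c[0]-400,c[1]-300),272,158)
for nm,a,b in(("band top",T((172,103)),S((204,395))),("far top",T((226,168)),S((228,355))),
  ("rest far corner",T((206,44)),S((218,520))),("rest corner",T((103,130)),S((105,480))),
  ("lock notch mark",TL((597,128)),SL((566,425))),("lock green NL",TL((545,135)),SL((560,404))),("keyhole",TL((604,172)),SL((603,421))),
  ):
    x,r=tri([(t,a),(s,b)]);print(nm,np.round(x,4),np.round(r,4))
e=plane(t,[T((172,107)),T((228,170))],.251);print("head ends",e,e.mean(0),np.degrees(np.arctan2(*(e[0]-e[1])[1::-1])))
c=plane(t,[TL(x) for x in((527,112),(665,105),(683,240),(540,252))],.21);print("lock corners",c,c.mean(0))
g=plane(t,[TL(x) for x in((545,135),(651,128),(665,228),(555,234))],.21);print("green",g)
print(plane(t,[TL((604,176)),TL((597,125))],.21))
E
```

```text
band top [0.4875 0.1343 0.2535] [0.0009 0.0009]
far top [0.4609 0.1136 0.245 ] [0.0004 0.0004]
rest far corner [0.5059 0.1427 0.2019] [0.0254 0.0254]
rest corner [0.5085 0.1524 0.2199] [0.0282 0.0282]
lock notch mark [ 0.5714 -0.2099  0.2132] [0.0016 0.0016]
lock green NL [ 0.5714 -0.1856  0.239 ] [0.0118 0.0118]
keyhole [ 0.5511 -0.2108  0.2091] [0.0008 0.0008]
head ends [[0.48700393 0.13420254 0.251     ]
 [0.45875181 0.11238254 0.251     ]] [0.47287787 0.12329254 0.251     ] 37.68003618246052
lock corners [[ 0.58101247 -0.17911084  0.21      ]
 [ 0.57934196 -0.24227559  0.21      ]
 [ 0.51614647 -0.24093571  0.21      ]
 [ 0.51590529 -0.17632006  0.21      ]] [ 0.54810155 -0.20966055  0.21      ]
green [[ 0.5695783  -0.18579559  0.21      ]
 [ 0.56903164 -0.23427136  0.21      ]
 [ 0.52227338 -0.23368196  0.21      ]
 [ 0.52353963 -0.18409519  0.21      ]]
[[ 0.54838194 -0.20974718  0.21      ]
 [ 0.57238335 -0.20996904  0.21      ]]
```

```bash
cat >> h.py <<'E'
from scipy.spatial.transform import Rotation as R
def tool(): s=state(); return np.array(s["tool_pos"]),R.from_quat(s["ee_rot"])
def go(P,yaw,p=None,q=None):
    """linear mm, roll deg to reach TCP P with tool x at yaw deg, tool down"""
    if p is None: p,q=tool()
    x=q.as_matrix()[:,0]; y0=np.degrees(np.arctan2(x[1],x[0]))
    return np.round(q.inv().apply(np.array(P)-p)*1e3,1),round(-((yaw-y0+180)%360-180),2)
E
python3 - <<'E'
from h import *
p,q=tool();w=camera_params("wrist");Rc=R.from_rotvec(w["rvec"]);c=-Rc.inv().apply(w["tvec"])
print("cam in tool",q.inv().apply(c-p)*1e3, "axis",q.inv().apply(Rc.inv().apply([0,0,1])),"right",q.inv().apply(Rc.inv().apply([1,0,0])))
print(go([.473,.123,.36],217.7))
E
```

```text
cam in tool [ 8.36044772e+01  1.36115184e-01 -1.70475679e+02] axis [-2.94070610e-01  3.79173522e-04  9.55783622e-01] right [-1.21006495e-04  9.99999899e-01 -4.33945432e-04]
(array([-429.6, -341.7, -146.3]), np.float64(-51.61))
```

```bash
python3 -m creep '{"deltas":[{"gripper":91,"linear":[0,0,-40],"roll":0},{"gripper":80,"linear":[-20,-20,-80],"roll":-4},{"gripper":70,"linear":[-55,-44,-110],"roll":-8},{"gripper":60,"linear":[-90,-72,-140],"roll":-12},{"gripper":50,"linear":[-125,-100,-146],"roll":-16},{"gripper":40,"linear":[-160,-128,-146],"roll":-20},{"gripper":40,"linear":[-195,-156,-146],"roll":-24},{"gripper":40,"linear":[-230,-184,-146],"roll":-28},{"gripper":40,"linear":[-265,-212,-146],"roll":-32},{"gripper":40,"linear":[-300,-240,-146],"roll":-36},{"gripper":40,"linear":[-335,-268,-146],"roll":-40},{"gripper":40,"linear":[-370,-296,-146],"roll":-44},{"gripper":40,"linear":[-405,-322,-146],"roll":-48},{"gripper":40,"linear":[-430,-342,-146],"roll":-51.6},{"gripper":40,"linear":[-430,-342,-146],"roll":-51.6},{"gripper":40,"linear":[-430,-342,-146],"roll":-51.6},{"gripper":40,"linear":[-430,-342,-146],"roll":-51.6}]}' 30
python3 - <<'E'
from h import *
w=camera_params("wrist");im=grab_frame("wrist");cv2.imwrite("pics/w1.png",im[:,:,::-1]);np.save("w1.npy",w,allow_pickle=True)
p,q=tool();x=q.as_matrix()[:,0];print(p,np.degrees(np.arctan2(x[1],x[0])),state()["time"])
for k in blobs(green(im),60):print(cv2.minAreaRect(k),cv2.contourArea(k))
print(proj(w,[[.473,.123,.205],[.473,.123,.251]]))
E
```

```text
time: 1.8
tool_pos: [0.4728, 0.1235, 0.3598]
ee_rot: [-0.323, 0.946, 0.0, -0.0]
ft_force: [0.2, -0.1, -0.4]
gripper_width: 0.437
grip_force: 0.0
[0.47270814 0.12366856 0.35996034] -142.24918303789372 1.85
((90.28663635253906, 407.4745178222656), (75.4990234375, 34.078311920166016), 28.610462188720703) 1439.0
((319.92803955078125, 233.0153045654297), (9.208415031433105, 32.22945022583008), 2.045408248901367) 254.5
((470.65380859375, 112.76920318603516), (26.34825897216797, 45.48541259765625), 33.690067291259766) 1011.5
[[318.64838138 218.96159393]
 [318.55328446 233.52058803]]
```

View pics/w1.png

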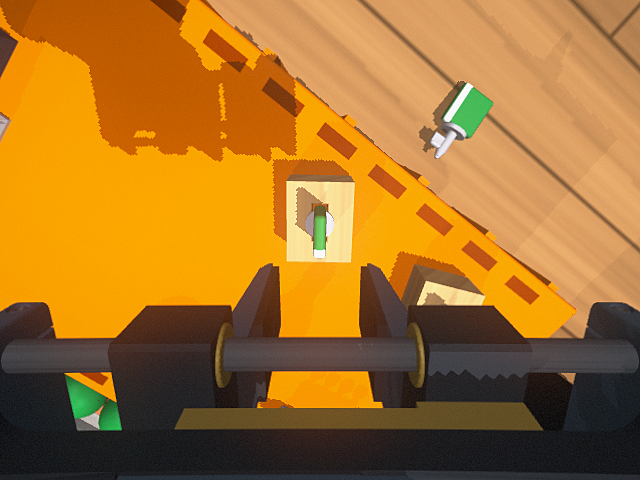

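The wrist view shows the key head centred at (320,233), with its white band at (320,253). The fingers straddle it, and the larger decoy lies on the table at (465,110).

```bash
python3 - <<'E'
from h import *
w=np.load("w1.npy",allow_pickle=True).item();t=camera_params("top");s=camera_params("scene")
im=cv2.imread("pics/w1.png")[:,:,::-1].copy();hsv=cv2.cvtColor(im,cv2.COLOR_RGB2HSV)
g=green(im)
for v in range(212,264,3):
    r=np.where(g[v,295:345])[0];wh=np.where((hsv[v,295:345,1]<50)&(hsv[v,295:345,2]>200))[0]
    print(v,(r.min()+295,r.max()+295) if len(r) else None,(wh.min()+295,wh.max()+295) if len(wh) else None)
x,r=tri([(w,(319.5,258)),(t,(248,256.5)),(s,(384,242.5))]);print("band end top",x,r)
x,r=tri([(w,(320.5,208)),(t,(261.7,271.7)),(s,(390,228.5))]);print("far end top",x,r)
E
```

```text
212 None (np.int64(326), np.int64(327))
215 None (np.int64(326), np.int64(330))
218 (np.int64(317), np.int64(324)) (np.int64(327), np.int64(332))
221 (np.int64(316), np.int64(324)) (np.int64(327), np.int64(333))
224 (np.int64(316), np.int64(324)) (np.int64(326), np.int64(333))
227 (np.int64(316), np.int64(324)) (np.int64(326), np.int64(333))
230 (np.int64(316), np.int64(324)) (np.int64(326), np.int64(332))
233 (np.int64(316), np.int64(324)) (np.int64(326), np.int64(330))
236 (np.int64(316), np.int64(324)) (np.int64(326), np.int64(326))
239 (np.int64(316), np.int64(324)) None
242 (np.int64(315), np.int64(324)) None
245 (np.int64(316), np.int64(324)) None
248 (np.int64(316), np.int64(324)) None
251 None (np.int64(314), np.int64(324))
254 None (np.int64(314), np.int64(324))
257 None (np.int64(315), np.int64(324))
260 None None
263 None None
band end top [0.48849646 0.13637452 0.24710849] [np.float64(0.0014171408605644737), np.float64(0.0016128469391666627), np.float64(0.0014896412197432172)]
far end top [0.45958349 0.11283132 0.24398778] [np.float64(0.002428041024092512), np.float64(0.001864197015185454), np.float64(0.0009887009230548564)]
```

```bash
python3 -m creep '{"deltas":[{"gripper":40,"linear":[-2.6,0.9,30],"roll":0.7},{"gripper":40,"linear":[-2.6,0.9,65],"roll":0.7},{"gripper":40,"linear":[-2.6,0.9,95],"roll":0.7},{"gripper":40,"linear":[-2.6,0.9,120],"roll":0.7},{"gripper":40,"linear":[-2.6,0.9,138],"roll":0.7},{"gripper":40,"linear":[-2.6,0.9,146],"roll":0.7},{"gripper":40,"linear":[-2.6,0.9,146],"roll":0.7},{"gripper":40,"linear":[-2.6,0.9,146],"roll":0.7}]}'
python3 -m creep '{"deltas":[{"gripper":20,"linear":[0,0,0],"roll":0},{"gripper":10,"linear":[0,0,0],"roll":0},{"gripper":4,"linear":[0,0,0],"roll":0},{"gripper":4,"linear":[0,0,0],"roll":0},{"gripper":4,"linear":[0,0,0],"roll":0},{"gripper":4,"linear":[0,0,0],"roll":0},{"gripper":4,"linear":[0,0,0],"roll":0},{"gripper":4,"linear":[0,0,0],"roll":0}]}' 40
```

```text
time: 2.65
tool_pos: [0.4753, 0.1257, 0.2149]
ee_rot: [-0.318, 0.948, -0.0, 0.001]
ft_force: [-0.3, 0.4, 0.6]
gripper_width: 0.437
grip_force: 0.0
time: 3.45
tool_pos: [0.475, 0.1251, 0.2142]
ee_rot: [-0.317, 0.948, 0.0, 0.0]
ft_force: [-0.4, -0.5, 3.4]
gripper_width: 0.108
grip_force: 40.0
```

```bash
python3 -m creep '{"deltas":[{"gripper":4,"linear":[0,0,-8],"roll":0},{"gripper":4,"linear":[0,0,-25],"roll":0},{"gripper":4,"linear":[0,0,-45],"roll":0},{"gripper":4,"linear":[0,0,-65],"roll":0},{"gripper":4,"linear":[4,-12,-85],"roll":1},{"gripper":4,"linear":[14,-42,-100],"roll":4},{"gripper":4,"linear":[26,-77,-106],"roll":8},{"gripper":4,"linear":[38,-112,-106],"roll":12},{"gripper":4,"linear":[50,-147,-106],"roll":16},{"gripper":4,"linear":[62,-182,-106],"roll":20},{"gripper":4,"linear":[74,-217,-106],"roll":25},{"gripper":4,"linear":[86,-252,-106],"roll":30},{"gripper":4,"linear":[97,-287,-106],"roll":34},{"gripper":4,"linear":[106,-318,-106],"roll":37},{"gripper":4,"linear":[111,-335,-106],"roll":38.2},{"gripper":4,"linear":[111,-335,-106],"roll":38.2},{"gripper":4,"linear":[111,-335,-106],"roll":38.2},{"gripper":4,"linear":[111,-335,-106],"roll":38.2}]}' 40
python3 - <<'E'
from h import *
w=camera_params("wrist");im=grab_frame("wrist");cv2.imwrite("pics/w2.png",im[:,:,::-1]);np.save("w2.npy",w,allow_pickle=True)
p,q=tool();x=q.as_matrix()[:,0];print(p,np.degrees(np.arctan2(x[1],x[0])),q.as_quat())
print(proj(w,[[.548,-.21,.21],[.58,-.21,.21]]))
E
```

```text
time: 5.25
tool_pos: [0.5875, -0.2079, 0.3202]
ee_rot: [0.01, 1.0, 0.0, -0.0]
ft_force: [0.5, 0.8, -1.7]
gripper_width: 0.106
grip_force: 40.0
[ 0.58753167 -0.20787895  0.32035182] 178.88987174838616 [9.68752479e-03 9.99953044e-01 2.32525216e-04 8.76816143e-05]
[[315.27376683 183.29653135]
 [316.21268085 224.12067677]]
```

View pics/w2.png

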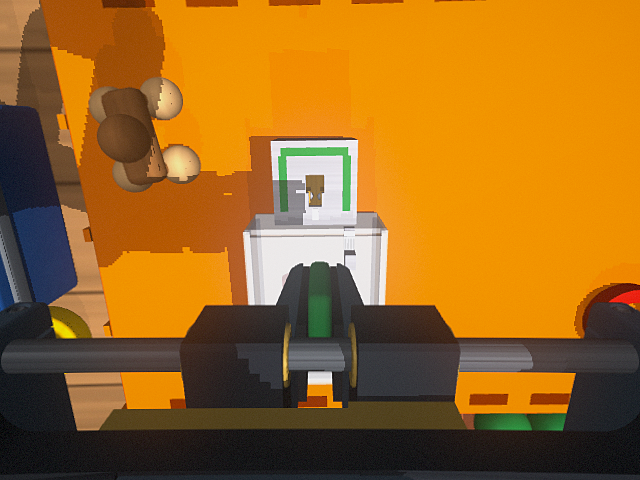

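The wrist view shows the key head in the fingers at (320,300). The lock's top face spans (272,141) to (357,225), with the keyhole at about (315,190) and the notch pointing down towards the case.

```bash
cat >> h.py <<'E'
def lock(im,w,box,z=.21):
    """keyhole mask (brown, on the lock face) edges and green U corners cast onto plane z"""
    u0,u1,v0,v1=box; c=im[v0:v1,u0:u1]; h=cv2.cvtColor(c,cv2.COLOR_RGB2HSV)
    o=[]
    for nm,m in(("hole",((h[...,1]>80)&(h[...,0]<35)&(h[...,2]<190))),("green",green(c)>0)):
        k=max(blobs(m.astype(np.uint8)*255,5),key=cv2.contourArea); r=cv2.boundingRect(k)
        px=np.array([[r[0],r[1]],[r[0]+r[2],r[1]],[r[0]+r[2],r[1]+r[3]],[r[0],r[1]+r[3]]],float)-.5+[u0,v0]
        print(nm,px.tolist());P=plane(w,px,z);print(np.round(P*1e3,1)[:,:2].tolist(),np.round(P.mean(0)*1e3,1))
        mr=cv2.boxPoints(cv2.minAreaRect(k))-0+[u0,v0];print(' minrect',np.round(plane(w,mr,z)[:,:2]*1e3,1).tolist())
E
python3 - <<'E'
from h import *
w=np.load("w2.npy",allow_pickle=True).item();im=cv2.imread("pics/w2.png")[:,:,::-1].copy()
lock(im,w,(268,362,138,232))
for v in range(170,214,3): print(v,im[v,300:331:3].sum(1).tolist())
w1=np.load("w1.npy",allow_pickle=True).item()
e=plane(w1,[(319.5,259.3)],.251)[0];a=np.radians(36.8);print("key from band end",e-18e-3*np.array([np.cos(a),np.sin(a),0]))
im1=cv2.imread("pics/w1.png");print(im1[204:222:2,320].tolist())
E
```

```text
hole [[305.5, 174.5], [323.5, 174.5], [323.5, 204.5], [305.5, 204.5]]
[[541.2, -217.2], [541.5, -203.7], [564.5, -204.0], [564.2, -217.9]] [ 552.9 -210.7  210. ]
 minrect [[541.6, -216.8], [541.9, -204.0], [564.1, -204.4], [563.8, -217.5]]
green [[277.5, 146.5], [350.5, 146.5], [350.5, 211.5], [277.5, 211.5]]
[[520.4, -237.1], [521.5, -183.5], [570.4, -183.2], [569.3, -239.7]] [ 545.4 -210.9  210. ]
 minrect [[521.4, -237.0], [521.6, -184.0], [569.2, -183.0], [569.0, -238.8]]
170 [686, 686, 692, 689, 688, 692, 688, 692, 691, 696, 698]
173 [696, 694, 707, 716, 715, 719, 719, 721, 707, 700, 704]
176 [686, 692, 257, 310, 313, 305, 317, 301, 631, 689, 692]
179 [738, 709, 284, 322, 326, 316, 332, 332, 638, 695, 700]
182 [410, 737, 272, 326, 323, 317, 341, 331, 620, 682, 689]
185 [440, 421, 283, 335, 338, 329, 343, 330, 667, 711, 708]
188 [427, 417, 233, 254, 324, 320, 335, 265, 656, 703, 709]
191 [702, 699, 190, 470, 320, 334, 341, 319, 631, 685, 683]
194 [393, 383, 720, 520, 340, 334, 369, 395, 690, 676, 678]
197 [421, 406, 708, 478, 415, 340, 375, 369, 691, 684, 682]
200 [425, 414, 710, 526, 320, 329, 340, 381, 691, 686, 687]
203 [428, 423, 710, 313, 331, 336, 340, 393, 692, 686, 686]
206 [435, 421, 710, 309, 339, 357, 358, 448, 694, 698, 694]
209 [420, 415, 705, 689, 727, 722, 711, 694, 692, 690, 695]
212 [430, 414, 726, 698, 715, 722, 707, 699, 698, 698, 699]
key from band end [0.47519475 0.12599719 0.251     ]
[[34, 97, 199], [50, 96, 100], [48, 95, 105], [52, 96, 106], [50, 96, 104], [51, 95, 107], [73, 149, 107], [83, 180, 106], [102, 205, 111]]
```

```bash
python3 -m creep '{"deltas":[{"gripper":4,"linear":[12,-1,0],"roll":0},{"gripper":4,"linear":[28,-2.2,0],"roll":0},{"gripper":4,"linear":[39.5,-3.1,0],"roll":0},{"gripper":4,"linear":[39.5,-3.1,0],"roll":0},{"gripper":4,"linear":[39.5,-3.1,0],"roll":0},{"gripper":4,"linear":[39.5,-3.1,0],"roll":0}]}' 40
python3 - <<'E'
from h import *
w=camera_params("wrist");im=grab_frame("wrist");cv2.imwrite("pics/w3.png",im[:,:,::-1]);np.save("w3.npy",w,allow_pickle=True)
p,q=tool();x=q.as_matrix()[:,0];print(p,np.degrees(np.arctan2(x[1],x[0])))
print(proj(w,[[.548,-.21,.21],[.58,-.21,.21]]))
lock(im,w,(260,370,175,290))
E
python3 - <<'E'
import cv2,numpy as np
im=cv2.imread("pics/w3.png");sc=None
from h import *
s=grab_frame("scene");cv2.imwrite("pics/s3.png",s[:,:,::-1])
p=camera_params("scene");u,v=proj(p,[[.548,-.21,.26]])[0].astype(int);print(u,v)
a=cv2.resize(im[170:320,245:395],(400,400),interpolation=cv2.INTER_CUBIC)
b=cv2.resize(s[max(v-50,0):max(v-50,0)+100,u-50:u+50,::-1],(400,400),interpolation=cv2.INTER_CUBIC);cv2.imwrite("pics/c3.png",np.hstack([a,b]))
E
```

```text
time: 5.9
tool_pos: [0.5486, -0.2115, 0.32]
ee_rot: [0.01, 1.0, 0.0, 0.0]
ft_force: [0.5, -0.1, 0.4]
gripper_width: 0.11
grip_force: 40.0
[ 0.5486503  -0.21147263  0.31983864] 178.80347801218196
[[321.02134708 232.49811396]
 [321.80175832 270.24925432]]
hole [[259.5, 174.5], [360.5, 174.5], [360.5, 259.5], [259.5, 259.5]]
[[501.7, -255.3], [503.2, -179.5], [571.3, -178.7], [569.6, -259.9]] [ 536.5 -218.3  210. ]
 minrect [[502.0, -254.9], [503.6, -179.8], [570.9, -179.1], [569.2, -259.5]]
green [[285.5, 198.5], [354.5, 198.5], [354.5, 258.5], [285.5, 258.5]]
[[520.3, -236.6], [521.4, -183.8], [570.4, -183.5], [569.2, -239.0]] [ 545.3 -210.7  210. ]
 minrect [[521.5, -236.7], [521.8, -184.3], [569.1, -183.3], [568.9, -238.2]]
273 131
```

View pics/c3.png

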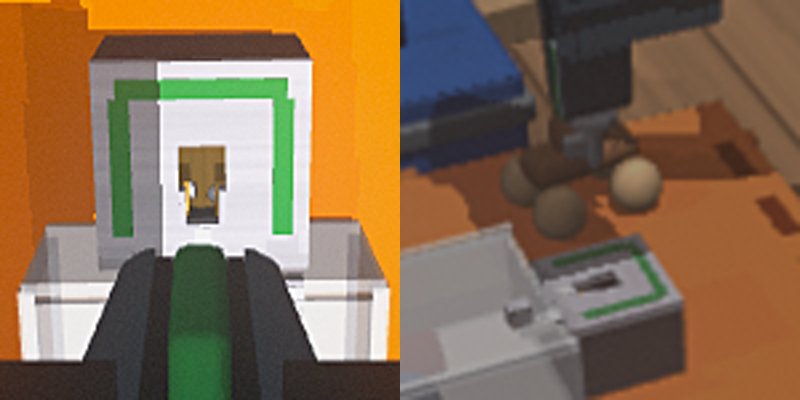

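The crop shows the keyhole at wrist px (321,232) with the notch end at (321,254). The key head lines up at u≈320, and the scene view shows the key hanging straight in the grip.

```bash
python3 -m creep '{"deltas":[{"gripper":4,"linear":[0.6,1.2,20],"roll":0},{"gripper":4,"linear":[0.6,1.2,45],"roll":0},{"gripper":4,"linear":[0.6,1.2,60],"roll":0},{"gripper":4,"linear":[0.6,1.2,68],"roll":0},{"gripper":4,"linear":[0.6,1.2,68],"roll":0},{"gripper":4,"linear":[0.6,1.2,68],"roll":0}]}' 45
python3 -c "
from h import *
for i in range(1):
    s=state();p,q=tool();print(p,go([.548,-.2103,.24],178.9),s['ft_force'])"
python3 -m creep '{"deltas":[{"gripper":4,"linear":[0,0,2],"roll":0},{"gripper":4,"linear":[0,0,4],"roll":0},{"gripper":4,"linear":[0,0,6],"roll":0},{"gripper":4,"linear":[0,0,7],"roll":0},{"gripper":4,"linear":[0,0,7],"roll":0}]}'
python3 -c "
from h import *
s=state();p,q=tool();print(p,go([.548,-.2103,.24],178.9),s['wrist_torque'])"
```

```text
time: 6.6
tool_pos: [0.5483, -0.2105, 0.2525]
ee_rot: [0.011, 1.0, -0.0, 0.001]
ft_force: [-0.0, -0.0, -1.2]
gripper_width: 0.11
grip_force: 45.0
[ 0.54825684 -0.21050292  0.25253513] (array([ 0.3,  0.2, 12.5]), np.float64(-0.11)) [-0.03401713 -0.03501286 -1.20751954]
time: 7.1
tool_pos: [0.5476, -0.2103, 0.2448]
ee_rot: [0.011, 1.0, 0.0, -0.0]
ft_force: [-0.8, -0.2, -1.4]
gripper_width: 0.104
grip_force: 45.0
[ 0.5475977  -0.21027171  0.24478436] (array([-0.4, -0. ,  4.8]), np.float64(-0.11)) [-0.00489093  0.01832128 -0.01700792]
```

```bash
python3 -m creep '{"deltas":[{"gripper":4,"linear":[0,0,1.5],"roll":0},{"gripper":4,"linear":[0,0,3],"roll":0},{"gripper":4,"linear":[0,0,4.5],"roll":0},{"gripper":4,"linear":[0,0,6],"roll":0},{"gripper":4,"linear":[0,0,7],"roll":0},{"gripper":4,"linear":[0,0,7],"roll":0}]}'
python3 -m creep '{"deltas":[{"gripper":4,"linear":[0,0,1.5],"roll":0},{"gripper":4,"linear":[0,0,3],"roll":0},{"gripper":4,"linear":[0,0,4.5],"roll":0},{"gripper":4,"linear":[0,0,6],"roll":0},{"gripper":4,"linear":[0,0,7],"roll":0},{"gripper":4,"linear":[0,0,7],"roll":0}]}'
```

```text
time: 7.7
tool_pos: [0.5476, -0.2103, 0.2377]
ee_rot: [0.011, 1.0, 0.0, -0.0]
ft_force: [0.2, 0.3, -0.3]
gripper_width: 0.104
grip_force: 45.0
time: 8.3
tool_pos: [0.5476, -0.2103, 0.2307]
ee_rot: [0.011, 1.0, 0.0, -0.0]
ft_force: [0.5, 0.4, -1.2]
gripper_width: 0.105
grip_force: 45.0
```

```bash
python3 -m creep '{"deltas":[{"gripper":4,"linear":[0,0,2],"roll":0},{"gripper":4,"linear":[0,0,4],"roll":0},{"gripper":4,"linear":[0,0,5.5],"roll":0},{"gripper":4,"linear":[0,0,6.5],"roll":1.5},{"gripper":4,"linear":[0,0,7.5],"roll":-1.5},{"gripper":4,"linear":[0,0,8],"roll":1.5},{"gripper":4,"linear":[0,0,8.5],"roll":-1.5},{"gripper":4,"linear":[0,0,8.5],"roll":0}]}' 50
python3 -c "
from h import *
print(state()['wrist_torque'],tool()[0])"
```

```text
time: 9.1
tool_pos: [0.5481, -0.211, 0.2233]
ee_rot: [0.012, 1.0, -0.001, 0.001]
ft_force: [-0.7, -2.2, 4.0]
gripper_width: 0.105
grip_force: 50.0
[-0.60054713  0.00573587 -0.10833415] [ 0.54809559 -0.21104085  0.22328693]
```

```bash
python3 -m creep '{"deltas":[{"gripper":4,"linear":[0,0.5,1],"roll":2.5},{"gripper":4,"linear":[0,0,1.5],"roll":-2.5},{"gripper":4,"linear":[0.5,0,2],"roll":2.5},{"gripper":4,"linear":[-0.5,0,2.5],"roll":-2.5},{"gripper":4,"linear":[0,0.5,3],"roll":2.5},{"gripper":4,"linear":[0,-0.5,3],"roll":-2.5},{"gripper":4,"linear":[0,0,3],"roll":0},{"gripper":4,"linear":[0,0,3],"roll":0}]}' 50
python3 -c "
from h import *
print(state()['wrist_torque'],tool()[0])"
```

```text
time: 9.9
tool_pos: [0.548, -0.2099, 0.2194]
ee_rot: [0.012, 1.0, 0.0, 0.0]
ft_force: [0.2, -1.4, 2.4]
gripper_width: 0.107
grip_force: 50.0
[-0.13279286 -0.16917564 -0.04093587] [ 0.54804959 -0.20987212  0.21943996]
```

```bash
python3 -m creep '{"deltas":[{"gripper":4,"linear":[0,0,1],"roll":2.5},{"gripper":4,"linear":[0,0,1.5],"roll":-2.5},{"gripper":4,"linear":[0.4,0,2],"roll":2.5},{"gripper":4,"linear":[-0.4,0,2],"roll":-2.5},{"gripper":4,"linear":[0,0,2],"roll":0},{"gripper":4,"linear":[0,0,2],"roll":0}]}' 50
python3 -c "
from h import *
print(state()['wrist_torque'],tool()[0])"
```

```text
time: 10.5
tool_pos: [0.5486, -0.2101, 0.2192]
ee_rot: [0.011, 1.0, -0.0, 0.002]
ft_force: [-0.0, 0.1, 8.4]
gripper_width: 0.105
grip_force: 50.0
[-0.03460366 -0.0159615   0.04143021] [ 0.54861899 -0.21013141  0.21923687]
```

```bash
python3 -m creep '{"deltas":[{"gripper":4,"linear":[0,0,1],"roll":3},{"gripper":4,"linear":[0,0,2],"roll":-3},{"gripper":4,"linear":[0.5,0,3],"roll":3},{"gripper":4,"linear":[-0.5,0,3],"roll":-3},{"gripper":4,"linear":[0,0.5,3],"roll":3},{"gripper":4,"linear":[0,-0.5,3],"roll":0},{"gripper":4,"linear":[0,0,3],"roll":0},{"gripper":4,"linear":[0,0,3],"roll":0}]}' 55
python3 -c "
from h import *
print(state()['wrist_torque'],tool()[0])"
```

```text
time: 11.3
tool_pos: [0.5496, -0.2101, 0.2192]
ee_rot: [0.011, 1.0, -0.001, 0.004]
ft_force: [-1.7, 1.3, 19.7]
gripper_width: 0.106
grip_force: 55.0
[0.29056447 0.31508791 0.00976804] [ 0.54964903 -0.21009692  0.21916483]
```

```bash
python3 -m creep '{"deltas":[{"gripper":4,"linear":[0,0,-1.5],"roll":0},{"gripper":4,"linear":[0,0,-2.5],"roll":4},{"gripper":4,"linear":[0,0,-2.5],"roll":8},{"gripper":4,"linear":[0,0,-2.5],"roll":13},{"gripper":4,"linear":[0,0,-2.5],"roll":18},{"gripper":4,"linear":[0,0,-2.5],"roll":23},{"gripper":4,"linear":[0,0,-2.5],"roll":28},{"gripper":4,"linear":[0,0,-2.5],"roll":33},{"gripper":4,"linear":[0,0,-2.5],"roll":33}]}' 58
python3 -c "
from h import *
s=state();p,q=tool();x=q.as_matrix()[:,0];print(s['wrist_torque'],p,np.degrees(np.arctan2(x[1],x[0])))"
```

```text
time: 12.2
tool_pos: [0.5501, -0.2093, 0.2192]
ee_rot: [0.295, 0.955, 0.002, 0.003]
ft_force: [2.7, 1.9, 9.2]
gripper_width: 0.108
grip_force: 58.0
[ 0.27388151 -0.58052243  0.04465818] [ 0.55012736 -0.20934668  0.21921727] 145.6556149106803
```

```bash
python3 -m creep '{"deltas":[{"gripper":4,"linear":[0,0,0],"roll":5},{"gripper":4,"linear":[0,0,0],"roll":10},{"gripper":4,"linear":[0,0,0],"roll":15},{"gripper":4,"linear":[0,0,0],"roll":20},{"gripper":4,"linear":[0,0,0],"roll":25},{"gripper":4,"linear":[0,0,0],"roll":30},{"gripper":4,"linear":[0,0,0],"roll":35},{"gripper":4,"linear":[0,0,0],"roll":40},{"gripper":4,"linear":[0,0,0],"roll":45},{"gripper":4,"linear":[0,0,0],"roll":50},{"gripper":4,"linear":[0,0,0],"roll":54},{"gripper":4,"linear":[0,0,0],"roll":58},{"gripper":4,"linear":[0,0,0],"roll":58},{"gripper":4,"linear":[0,0,0],"roll":58}]}' 58
python3 - <<'E'
from h import *
s=state();p,q=tool();x=q.as_matrix()[:,0];print(s['wrist_torque'],s['ft_force'],p,np.degrees(np.arctan2(x[1],x[0])))
w=camera_params("wrist");im=grab_frame("wrist");t=grab_frame("top")
u,v=map(int,proj(w,[[.5825,-.197,.214]])[0]);a,b=map(int,proj(camera_params("top"),[[.575,-.2,.21]])[0]);print(u,v,a,b)
c=cv2.resize(t[b-30:b+30,a-30:a+30],(320,320),interpolation=cv2.INTER_CUBIC)
c2=cv2.resize(im,(480,360));o=np.zeros((360,800,3),np.uint8);o[:,:480]=c2;o[:320,480:]=c
cv2.imwrite("pics/c4.png",o[:,:,::-1])
E
```

```text
time: 13.6
tool_pos: [0.5511, -0.2111, 0.2192]
ee_rot: [0.721, 0.693, 0.002, 0.004]
ft_force: [4.2, -2.8, 7.0]
gripper_width: 0.11
grip_force: 58.0
[-0.60106462 -0.91411523  0.02632669] [ 4.16563341 -2.75684391  7.0447302 ] [ 0.55110849 -0.21113938  0.21923519] 87.7489031907157
380 263 434 198
```

View pics/c4.png

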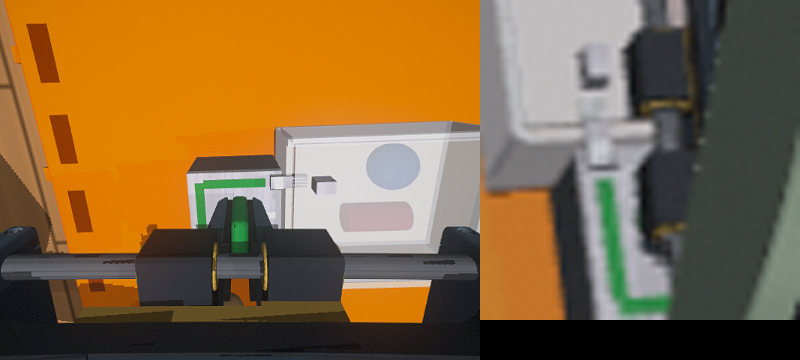

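The bolt on the lock (wrist px about (360–407,243)) now ends short of the catch at (432,247), with a visible gap. The key head stays square in the fingers.

```bash
python3 - <<'E'
from h import *
w=camera_params("wrist");P=plane(w,[(361,243),(407,243),(417,247)],.217);print(np.round((P-[.5485,-.2103,0])*1e3,1))
s=state();print(s['time'],s['gripper_width'])
E
python3 -m creep '{"deltas":[{"gripper":4,"linear":[0,0,0],"roll":0.5},{"gripper":4,"linear":[0,0,0],"roll":0.5},{"gripper":4,"linear":[0,0,0],"roll":0.5},{"gripper":4,"linear":[0,0,0],"roll":0.5},{"gripper":4,"linear":[0,0,0],"roll":0.5},{"gripper":4,"linear":[0,0,0],"roll":0.5},{"gripper":4,"linear":[0,0,0],"roll":0.5},{"gripper":4,"linear":[0,0,0],"roll":0.5}]}' 58
python3 - <<'E'
from h import *
p,q=tool();x=q.as_matrix()[:,0];print(np.degrees(np.arctan2(x[1],x[0])))
w=camera_params("wrist");im=grab_frame("wrist");im0=grab_frame("wrist")
print(im[243,350:430:3].sum(1).tolist(),np.round((plane(w,[(350,243),(430,243)],.217)-[.5485,-.2103,0])*1e3,1).tolist())
E
```

```text
[[ 24.   25.7 217. ]
 [ 46.5  24.8 217. ]
 [ 51.5  22.5 217. ]]
13.7 0.10648591013556405
time: 14.5
tool_pos: [0.5511, -0.2112, 0.2193]
ee_rot: [0.724, 0.69, 0.002, 0.004]
ft_force: [4.7, -2.3, 6.9]
gripper_width: 0.109
grip_force: 58.0
87.25992063939874
[287, 441, 604, 240, 630, 687, 670, 670, 675, 603, 582, 581, 584, 607, 513, 590, 594, 589, 591, 580, 653, 666, 242, 262, 642, 654, 659] [[18.9, 25.8, 217.0], [58.0, 23.8, 217.0]]
```

```bash
python3 -c "
from bench import *
print(hand_in())"
```

```text
the job is handed in; nothing more can be done
None
```

I handed the job in at about 14.6 s: the green key is fully home and turned about 91° clockwise, still gripped and held, and the bolt measures about 10 mm back, clear of the catch.

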